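# Cull the odd blanks into the drawer

### The arm

A 6-joint arm with a two-finger parallel gripper is mounted at the origin on the work surface. World frame = base frame: x ahead of the robot, y to its left, z up, the work surface at z = 0. Lengths are in m, angles in rad, forces in N, time in s.
With the tool pointing down it reaches from about 0.3 to 0.775 m from the base axis. Payload 14.6 kg.
Tool frame: the origin (TCP) lies midway between the tips of the shut fingers; the grasp point (between the pads) lies 19 mm behind it (ctrl.pinch_z is the z of the grasp point in the tool frame, in m); z points along the fingers, y is the line along which they close (so a half turn about z gives the same grasp; the last joint's range is limited). The gripper opens to 94 mm and grips with 3 to 60 N. Pads are 16 mm wide; open, the fingers measure 119 mm over their backs; the gripper's body (75 mm by 177 mm) begins 78 mm behind the grasp point.
Start: joints at [1.175, 0.3, 1.521, -0, 1.321, -0.067], TCP at [0.178, 0.521, 0.205] pointing down, gripper open.
Joint ranges: [-3.03, 3.03], [-0.79, 2.21], [0.23, 2.52], [-1.04, 4.18], [0, 3.07], [-2.55, 2.55]. Speed limits (rad/s): [2.22, 2.22, 2.57, 3.14, 3.14, 3.14].

### API

Orientations are given as [roll, pitch, yaw] about the fixed x, y, z axes, in that order (R = Rz(yaw) Ry(pitch) Rx(roll)).
In Python, from station import ctrl, camera, ticket gives the robot as it stands. The module is installed in compiled form; this text tells all that it offers.
- The arm moves only by the shell command python3 -m inch 'ROWS' [FORCE]. ROWS is text: rows parted by semicolons, each of 7 numbers parted by spaces: the opening, from -1 (shut) to 1 (fully open), then the shift along the tool's x, y, z in units of 0.03 m (1.0 is 0.03 m), then the turn, a rotation vector about the tool's x, y, z in units of 10 degrees (1.0 is 10 degrees). In form: grip dx dy dz rx ry rz; .... A call has 1 to 10 rows; each row shifts and turns the commanded pose from where the row before left it, along the tool's axes as they then stand; what a row does not reach is not made up. A row lasts 1/8 s, in which the tool goes at most 62.5 mm and 10.7 degrees, less where a joint would pass 70% of its speed; a pose out of reach is approached as far as the arm can. A call with a number of a shift or a turn outside -1 to 1 is refused whole. A call with a gripper value outside its range is refused whole. The fingers move at their own pace and stop on an object; FORCE is the grip in N (left out, the last holds). Time passes only in rows, so rows that do not move let the fingers close. It gives the time, the measured TCP pose, the force, the opening and the grip force at its end, in the units of the state.
- ctrl.get_obs(): the state, without advancing time (a new reading comes with each control period).
- camera(name): name is "scene" or "side" or "wrist"; returns a dict with "img" (384x512x3 uint8, blue, green, red), "range_z" (384x512 float32, m along the optical axis (not along the pixel's ray), 0 where there is no reading), "intrinsics" (3x3 intrinsics, pixels), "k1" (the pictures are not rectified: a ray, as slopes to the right and down, at radius r is drawn at 1 + k1 r^2 times it, then the intrinsics apply), "view" (4x4, takes a point from world to camera coordinates). Camera axes: x right, y down, z forward; pixel columns grow to the right and rows downward; lengths in m; the calibration is good to about 2 mm. A picture is of the moment at which its call begins.
- ticket.hand_in(): hands the job in; it is judged then, once.
The state is a dict: "time_s": time; "qpos": joint angles; "joint_vel": joint speeds; "tau": joint torques, N m; "ee_pos": TCP position; "eef_rot": TCP orientation; "force": force on the tool from outside, world axes, zero at the start; "moment": the same for the moment, N m; "grip_width": finger opening in m; "grip_force": force on a finger pad.
Only numpy, scipy, OpenCV 4.12 (cv2) and the standard library are available. Lean on these libraries where they do the work, as an engineer would, in place of code of your own. Each camera call takes 0.05 s, during which the arm holds its last target. There are 200 camera calls.

### The job

Pull the red drawer fully out from under the sorting stand, then slide the two faulty turquoise blanks (the one with a corner broken off and the one that is too short) off the open front edge of the stand so that they drop into the drawer, without picking them up. Then push the drawer fully shut with them inside. Leave the three sound blanks where they lie and do not disturb the other things on the bench.

Things in the scene. Friction and masses are not known exactly. Their poses are not given: they have to be found in the camera images.
- stand: Fixed pine sorting stand, 160 (x) x 340 (y) x 66 mm. Origin: centre of its underside on the bench; x runs from the front (drawer side, facing the robot) to the back. Top surface at z = 66 mm with lips 8 mm wide and high along the back (from x = 72 mm) and sides (from |y| = 162 mm), none at the front edge (x = -80 mm). Five blanks lie on it in one row along y, about 64 mm apart
- front_edge (a point): Middle of the stand's lipless front edge, at the height of the top surface; axes as the stand's. A blank slid over this edge drops into the drawer if that is pulled out
- drawer (a joint): Red plastic drawer under the stand's top: 0 = fully shut, grows as it is pulled out towards the stand's -x, stop at 0.085 m. Light friction holds it where it is left; it starts up to 15 mm open. Its front panel is 330 mm wide, 12 mm thick, its top at z = 50 mm, and covers the stand's front face when shut
- drawer_pull (a point): Grip point of the drawer's pull, a red upright tab in the middle of the drawer front: 16 mm thick (y), sticking out 30 mm (x), from 16 to 50 mm above the bench. The point lies mid-length and mid-thickness, 38 mm above the bench, 15 mm in front of the panel; moves with the drawer; axes as the stand's
- drawer_floor (a point): Centre of the drawer's inner floor, 10 mm above the bench; the inside is 139 (x) x 298 (y) mm with walls 36 mm high; moves with the drawer; axes as the stand's
- sound_1: Rectangular turquoise blank, whole: 44 (x) x 32 (y) x 14 (z) mm, all four corners square. Origin at the centre of its underside, z up. Lies flat on the stand's top.
- sound_2: Rectangular turquoise blank, whole: 44 (x) x 32 (y) x 14 (z) mm, all four corners square. Origin at the centre of its underside, z up. Lies flat on the stand's top.
- sound_3: Rectangular turquoise blank, whole: 44 (x) x 32 (y) x 14 (z) mm, all four corners square. Origin at the centre of its underside, z up. Lies flat on the stand's top.
- chipped: Turquoise blank like the sound ones (44 x 32 x 14 mm) but with one corner broken off: the corner at +x, +y is cut away in a straight slant, 22 mm along x and 20 mm along y. Origin at the centre of the underside of the full 44 x 32 outline
- short: Turquoise blank that is too short: only 24 (x) x 32 (y) x 14 mm, square corners. Origin at the centre of its underside
- specimen_box: Shut clear acrylic specimen box with a steel latch, fixed, 90 (x) x 120 (y) x 54 mm; origin at the centre of its underside. Not part of the job
- rough: Loose chunk of turquoise matrix, about 50 x 42 x 45 mm, on the bench; origin at the centre of its underside. Leave alone
- loupe: Black aluminium loupe lying on the bench, round eyepiece 34 mm across at the origin with a 36 mm long body along +x, 22 mm high. Leave alone
- dop_stick: Wooden dop stick lying on the bench along its x, 125 mm long, 10 mm thick; origin near its middle on the underside. Leave alone
Not all that is in view belongs to the job. What is shaped like the sound_3 but blue, green or pink is not meant.

How it is judged:
By the outcome, as a careful person would: the job done as asked, in the order asked, and still so for the second after the job is handed in, with the robot touching nothing.
It also fails if it takes over 62 s, if anything falls off the work surface, if the arm or the gripper's body presses on something with over 40 N, if the wrist force passes 120 N, or if a joint passes its speed limit or range.

## Working session

There is one attempt and no reset: what is moved stays moved. The work goes in short steps, Python scripts to look and compute and a shell command to move; the robot and the scene stay as the last step left them, time stands still between calls to the robot, and variables do not carry over. Pictures are saved under pics/ and viewed, at most 10 in all, crops included, and the job is handed in when it is done.

```bash
mkdir -p pics; cat > h.py <<'E'
import numpy as np, cv2
from station import ctrl, camera, ticket
def grab(n,f=None):
    c=camera(n)
    if f: cv2.imwrite('pics/'+f,c['img'])
    return c
def rays(c,uv):
    K=c['intrinsics'];k=c['k1']
    d=(np.atleast_2d(uv).astype(float)-[K[0,2],K[1,2]])/[K[0,0],K[1,1]]
    s=d.copy()
    for _ in range(20): s=d/(1+k*(s**2).sum(1,keepdims=True))
    T=np.linalg.inv(c['view']); 
    return T[:3,3], np.c_[s,np.ones(len(s))]@T[:3,:3].T
def plane(c,uv,z):
    o,r=rays(c,uv); return o+r*((z-o[2])/r[:,2:])
def depth(c,uv):
    o,r=rays(c,uv); uv=np.atleast_2d(uv).astype(int)
    return o+r*c['range_z'][uv[:,1],uv[:,0]][:,None]
def tri(c1,a,c2,b):
    o1,r1=rays(c1,a);o2,r2=rays(c2,b);A=np.c_[r1[0],-r2[0]]
    t=np.linalg.lstsq(A,o2-o1,rcond=None)[0]
    p,q=o1+t[0]*r1[0],o2+t[1]*r2[0]; return (p+q)/2,np.linalg.norm(p-q)
E
python3 - <<'E'
from h import *
a=grab('scene');b=grab('side')
cv2.imwrite('pics/a.png',cv2.resize(a['img'],(800,600),interpolation=3))
cv2.imwrite('pics/b.png',cv2.resize(b['img'],(800,600),interpolation=3))
for c in(a,b):print(np.linalg.inv(c['view']).round(3),c['intrinsics'][0,0],c['k1'])
o=ctrl.get_obs();print(o['ee_pos'],o['eef_rot'],o['grip_width'],ctrl.pinch_z)
E
```

```text
[[ 0.744  0.527 -0.411  1.081]
 [ 0.668 -0.584  0.46  -0.547]
 [ 0.002 -0.617 -0.787  0.999]
 [ 0.     0.     0.     1.   ]] 455.0579250256756 -0.004147225039798932
[[-0.971 -0.107  0.216  0.35 ]
 [-0.24   0.521 -0.819  0.923]
 [-0.025 -0.847 -0.532  0.661]
 [ 0.     0.     0.     1.   ]] 379.6152554365581 9.826816990345175e-06
[0.17749924 0.52032114 0.20496316] [-3.14057037e+00 -9.06904304e-05  2.81282616e+00] 0.09419082950232119 -0.0188
```

View pics/a.png

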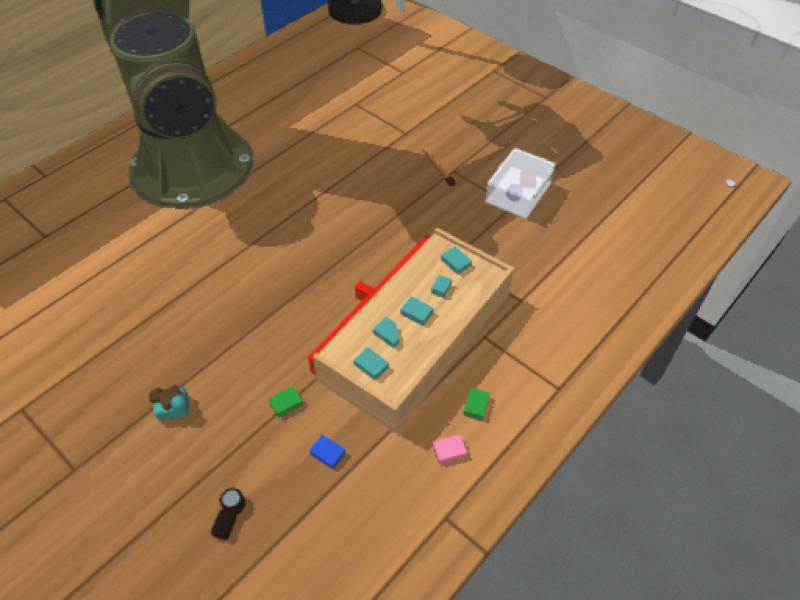

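View pics/b.png

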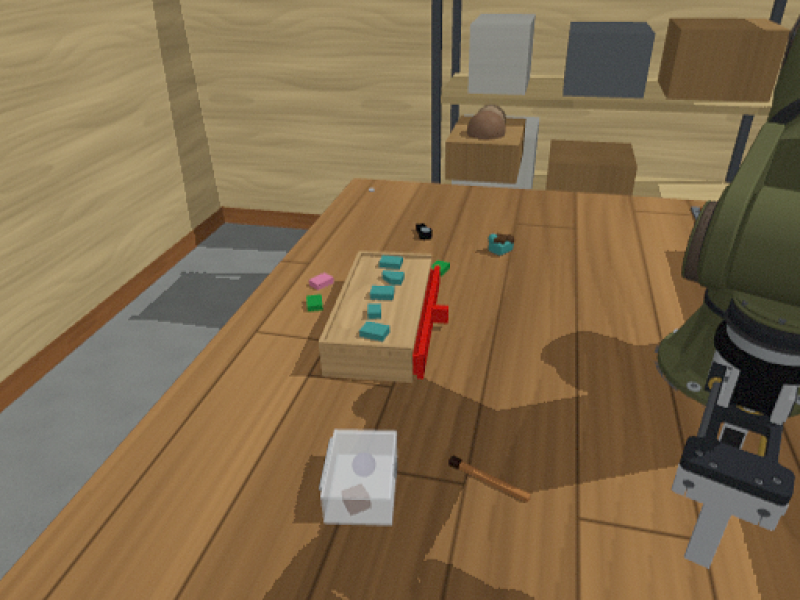

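Both views show the red drawer on the robot side of the stand, slightly open, with its pull at scene (364,290). The five turquoise blanks are at scene (456,260), (441,286), (417,310), (387,331) and (371,363). The short one looks like (441,286), and the chipped one like (387,331), which shows a slanted corner. The green, blue and pink look-alikes lie on the bench. Next I'll measure and take a confirming crop.

```bash
python3 - <<'E'
from h import *
a=grab('scene');b=grab('side')
def blobs(c,lo,hi,mn):
    h=cv2.cvtColor(c['img'],cv2.COLOR_BGR2HSV);m=cv2.inRange(h,lo,hi)
    return [k for k in cv2.findContours(m,0,1)[0] if cv2.contourArea(k)>mn]
for n,c in(('scene',a),('side',b)):
    print(n)
    for k in blobs(c,(80,90,40),(98,255,255),20):
        M=cv2.moments(k);u=np.array([M['m10'],M['m01']])/M['m00']
        p=plane(c,u,.078)[0]; w=plane(c,k[:,0],.08)[:,:2].astype(np.float32); r=cv2.minAreaRect(w*1000)
        print(u.round(1),'pl',p.round(3),'dep',depth(c,u)[0].round(3),'rect',np.round(r[1],1),round(r[2],1),'area',round(cv2.contourArea(w*1000)))
    h=cv2.cvtColor(c['img'],cv2.COLOR_BGR2HSV);m=cv2.inRange(h,(0,200,60),(6,255,255))|cv2.inRange(h,(175,200,60),(180,255,255))
    v,u=np.nonzero(m);ok=(c['range_z'][v,u]>0);P=depth(c,np.c_[u,v][ok])
    P=P[(P[:,2]>.005)&(P[:,2]<.07)&(P[:,0]>.3)];T=P[P[:,2]>.046]
    print('red',len(P),P.min(0).round(3),P.max(0).round(3),'ztop',np.percentile(T[:,2],[10,50,90]).round(3))
    np.save('red_%s.npy'%n,P)
    # wood top by depth
    g=np.stack(np.meshgrid(np.arange(512),np.arange(384)),-1).reshape(-1,2)
    D=depth(c,g);s=(abs(D[:,2]-.066)<.005)&(D[:,0]>.3)&(D[:,0]<.8)&(abs(D[:,1])<.4)
    r=cv2.minAreaRect((D[s][:,:2]*1000).astype(np.float32));print('top',s.sum(),np.median(D[s][:,2]),r)
cv2.imwrite('pics/c.png',cv2.resize(a['img'][140:260,195:335],(700,600),interpolation=cv2.INTER_CUBIC))
E
```

```text
scene
[110.5 260.7] pl [ 0.488 -0.389  0.078] dep [ 0.464 -0.382  0.039] rect [47.3 49.2] 53.0 area 1181
[237.1 231.9] pl [ 0.65  -0.138  0.078] dep [ 0.65  -0.138  0.079] rect [46.2 35. ] 3.3 area 1414
[247.7 211.7] pl [ 0.629 -0.078  0.078] dep [ 0.63  -0.079  0.081] rect [46.3 34.4] 1.5 area 1124
[266.3 198. ] pl [ 0.635 -0.015  0.078] dep [ 0.636 -0.016  0.08 ] rect [44.1 36.5] 8.4 area 1416
[282.3 182.4] pl [0.632 0.051 0.078] dep [0.633 0.05  0.08 ] rect [23.5 38.6] 13.4 area 742
[291.7 165.8] pl [0.614 0.112 0.078] dep [0.615 0.111 0.08 ] rect [36.2 48.2] 83.1 area 1508
red 398 [ 0.508 -0.187  0.012] [0.565 0.142 0.056] ztop [0.048 0.05  0.053]
top 5205 0.06637032453305725 ((635.0768432617188, -12.57940673828125), (163.48048400878906, 341.8081970214844), 5.633609771728516)
side
[239.3 211.4] pl [0.611 0.123 0.078] dep [0.611 0.123 0.078] rect [44.8 49. ] 81.8 area 1816
[239.4 198.9] pl [0.628 0.063 0.078] dep [0.629 0.058 0.075] rect [20.1 42.9] 15.6 area 791
[244.3 186.9] pl [ 0.632 -0.003  0.078] dep [ 0.633 -0.008  0.075] rect [43.  45.8] 11.5 area 1762
[251.3 177. ] pl [ 0.626 -0.064  0.078] dep [ 0.626 -0.064  0.078] rect [37.8 51.5] 13.8 area 1469
[249.9 167.3] pl [ 0.647 -0.125  0.078] dep [ 0.647 -0.125  0.078] rect [45.5 47.7] 11.1 area 1804
[319.1 157.3] pl [ 0.435 -0.239  0.078] dep [ 0.443 -0.347  0.024] rect [46.9 90.5] 6.7 area 2134
red 646 [ 0.507 -0.182  0.006] [0.577 0.148 0.05 ] ztop [0.046 0.048 0.049]
top 2650 0.06420349625361432 ((635.8748168945312, -9.197265625), (161.01168823242188, 344.9013366699219), 5.688004970550537)
```

View pics/c.png

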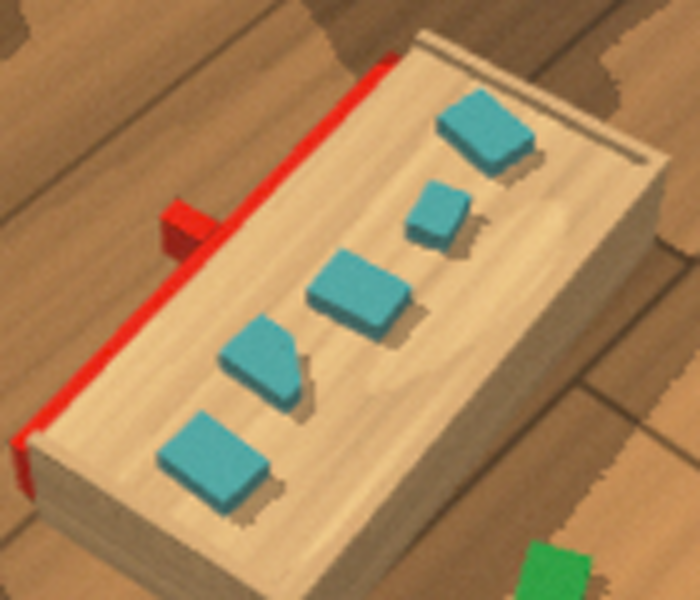

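The crop confirms which is which. The blank at crop (262,362) has its back/+y corner cut off, so it is the chipped one. The one at (440,213) is clearly stubby, so it is the short one. The other three, at (485,130), (360,293) and (213,460), are whole. Next I'll measure the pull and express everything in the stand frame.

```bash
cat >> h.py <<'E'
C=np.array([.6355,-.011]);PSI=np.radians(5.66);RS=np.array([[np.cos(PSI),-np.sin(PSI)],[np.sin(PSI),np.cos(PSI)]])
def loc(p): p=np.atleast_2d(p); return np.c_[(p[:,:2]-C)@RS,p[:,2:]]
def wor(p): return np.asarray(p)@RS.T+C
def tcp():
    o=ctrl.get_obs(); return loc(o['ee_pos'])[0], np.degrees((o['eef_rot'][2]-PSI)%(2*np.pi)), o
E
python3 - <<'E'
from h import *
for n in('scene','side'):
    P=loc(np.load('red_%s.npy'%n)); q=P[(P[:,0]<-.103)]
    print(n,'pull',len(q),q.min(0).round(4),q.max(0).round(4)); r=P[abs(P[:,1])>.04]; print('panel x pct',np.percentile(r[:,0],[3,20,50,80,97]).round(4),'y',r[:,1].min().round(3),r[:,1].max().round(3))
a,b=grab('scene'),grab('side')
def mask(c):
    h=cv2.cvtColor(c['img'],cv2.COLOR_BGR2HSV);return cv2.inRange(h,(0,200,60),(6,255,255))|cv2.inRange(h,(175,200,60),(180,255,255))
# pull outline on plane z=.05 (top face) in both views
for c in(a,b):
    v,u=np.nonzero(mask(c));p=loc(plane(c,np.c_[u,v],.05));p=p[(abs(p[:,1])<.04)&(p[:,0]<-.11)];print('pull@z50',len(p),p.min(0).round(4),p.max(0).round(4))
    # lips: side extents and back
g=np.stack(np.meshgrid(np.arange(512),np.arange(384)),-1).reshape(-1,2)
for c in(a,b):
    D=loc(depth(c,g));s=(D[:,2]>.062)&(D[:,2]<.085)&(abs(D[:,0])<.12)&(abs(D[:,1])<.2);print('stand top pct',np.percentile(D[s],[.5,99.5],axis=0).round(4)[:,:2])
print(tcp()[:2])
B=np.array([[.65,-.1315],[.6275,-.071],[.6335,-.009],[.63,.057],[.6125,.1175]]);print(loc(np.c_[B,B]).round(3)[:,:2])
E
```

```text
scene pull 78 [-0.1286 -0.0109  0.0209] [-0.1036  0.0072  0.0529]
panel x pct [-0.0986 -0.097  -0.0941 -0.0918 -0.09  ] y -0.168 0.163
side pull 95 [-0.128  -0.0052  0.0167] [-0.1035  0.0127  0.05  ]
panel x pct [-0.0986 -0.0979 -0.0919 -0.0818 -0.0741] y -0.162 0.169
pull@z50 47 [-0.1272 -0.0223  0.05  ] [-0.11    0.0066  0.05  ]
pull@z50 49 [-0.1298  0.0019  0.05  ] [-0.1101  0.0398  0.05  ]
stand top pct [[-0.0805 -0.1709]
 [ 0.0794  0.1678]]
stand top pct [[-0.0791 -0.1663]
 [ 0.0798  0.173 ]]
(array([-0.40329608,  0.57404671,  0.20527963]), np.float64(155.50427613535211))
[[ 0.003 -0.121]
 [-0.014 -0.059]
 [-0.002  0.002]
 [ 0.001  0.068]
 [-0.01   0.13 ]]
```

```bash
python3 -m inch '0 0 0 0 0 0 -0.82; 0 0 0 0 0 0 -0.82; 0 0 0 0 0 0 -0.81; 0 -0.48 -0.95 0 0 0 0; 0 -0.48 -0.95 0 0 0 0; 0 -0.48 -0.95 0 0 0 0; 0 -0.48 -0.95 0 0 0 0; 0 -0.48 -0.95 0 0 0 0; 0 -0.48 -0.95 0 0 0 0; 0 -0.48 -0.95 0 0 0 0' 30
python3 -m inch '0 -0.48 -0.95 0 0 0 0; 0 -0.48 -0.95 0 0 0 0; 0 -0.48 -0.95 0 0 0 0; 0 -0.48 -0.95 0 0 0 0; 0 -0.48 -0.95 0 0 0 0; 0 -0.48 -0.95 0 0 0 0; 0 -0.48 -0.95 0 0 0 0; 0 -0.48 -0.95 0 0 0 0; 0 0 0 0 0 0 0; 0 0 0 0 0 0 0'
python3 -c "
from h import *
print(tcp()[:2])
c=grab('wrist');cv2.imwrite('pics/w1.png',c['img'])"
```

```text
time_s: 1.55
ee_pos: [0.298, 0.331, 0.2055]
eef_rot: [3.141, 0.0, -3.043]
force: [0.9, 0.7, -0.4]
grip_width: 0.0471
grip_force: 0.0
time_s: 2.8
ee_pos: [0.4344, 0.1168, 0.2054]
eef_rot: [3.141, -0.0, -3.043]
force: [-0.8, -0.1, -0.3]
grip_width: 0.0466
grip_force: 0.0
(array([-0.18751111,  0.14702023,  0.2053795 ]), np.float64(179.99398358589445))
```

View pics/w1.png

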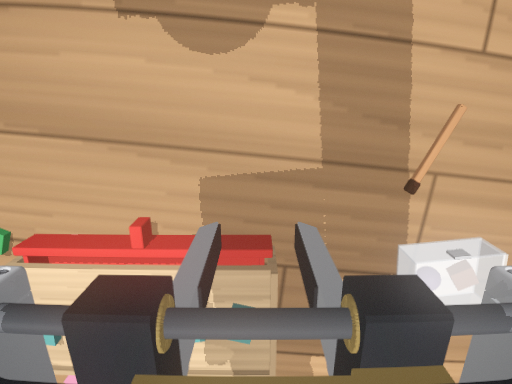

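The wrist view shows the red front level in the image, so the yaw is right, with the pull at (141,232). I'll move above it.

```bash
python3 -m inch '0 -0.41 -0.81 0 0 0 0; 0 -0.41 -0.81 0 0 0 0; 0 -0.41 -0.81 0 0 0 0; 0 -0.41 -0.81 0 0 0 0; 0 -0.41 -0.81 0 0 0 0; 0 -0.41 -0.81 0 0 0 0; 0 0 0 0.9 0 0 0; 0 0 0 0.9 0 0 0; 0 0 0 0 0 0 0'
python3 - <<'E'
from h import *
print(tcp()[:2])
c=grab('wrist');cv2.imwrite('pics/w2.png',c['img'])
h=cv2.cvtColor(c['img'],cv2.COLOR_BGR2HSV);m=cv2.inRange(h,(0,200,60),(6,255,255))|cv2.inRange(h,(175,200,60),(180,255,255))
v,u=np.nonzero(m);P=loc(depth(c,np.c_[u,v]));P=P[(P[:,2]>.01)&(P[:,2]<.06)]
t=P[(P[:,2]>.044)];q=t[t[:,0]<-.104];print('pull top',len(q),q.min(0).round(4),q.max(0).round(4),np.median(q,0).round(4));print('front x',np.percentile(t[abs(t[:,1])>.03][:,0],[2,98]).round(4) if (abs(t[:,1])>.03).any() else 0)
E
```

```text
time_s: 3.98
ee_pos: [0.5216, -0.0205, 0.1501]
eef_rot: [3.141, -0.003, -3.042]
force: [-0.6, 0.2, 0.5]
grip_width: 0.047
grip_force: 0.0
(array([-0.11425795,  0.00180598,  0.15014942]), np.float64(180.06500410146026))Traceback (most recent call last):
  File "<stdin>", line 6, in <module>
    return umr_minimum(a, axis, None, out, keepdims, initial, where)
ValueError: zero-size array to reduction operation minimum which has no identity
```

```bash
python3 -m inch '0 0 0 0.9 0 0 0; 0 0 0 0.9 0 0 0; 0 0 0 0.8 0 0 0; 0 0 0 0.8 0 0 0; 0 0 0 0.5 0 0 0; 0 0 0 0.5 0 0 0; 0 0 0 0 0 0 0; -1 0 0 0 0 0 0; -1 0 0 0 0 0 0; -1 0 0 0 0 0 0' 30; python3 -m inch '-1 0 0 0 0 0 0; -1 0 0 0 0 0 0; -1 0 0 0 0 0 0'; python3 -c "
from h import *
print(tcp()[:2])"
```

```text
time_s: 5.28
ee_pos: [0.5227, -0.0214, 0.0199]
eef_rot: [-3.141, 0.001, -3.043]
force: [-0.9, 0.3, -0.2]
grip_width: 0.0204
grip_force: 0.0
time_s: 5.65
ee_pos: [0.5228, -0.0221, 0.0198]
eef_rot: [-3.141, 0.001, -3.043]
force: [0.6, -5.7, 1.1]
grip_width: 0.0161
grip_force: 30.0
(array([-1.13239760e-01,  8.13395668e-05,  1.97741869e-02]), np.float64(180.0018468777079))
```

```bash
python3 -m inch '-1 0.27 0 0 0 0 0; -1 0.27 0 0 0 0 0; -1 0.27 0 0 0 0 0; -1 0.27 0 0 0 0 0; -1 0.27 0 0 0 0 0; -1 0.27 0 0 0 0 0; -1 0.27 0 0 0 0 0; -1 0.27 0 0 0 0 0; -1 0.27 0 0 0 0 0; -1 0 0 0 0 0 0'; python3 -m inch '-1 0.1 0 0 0 0 0; -1 0.05 0 0 0 0 0; -1 0 0 0 0 0 0'; python3 -c "
from h import *
print(tcp()[:2])"
```

```text
time_s: 6.9
ee_pos: [0.4499, -0.0294, 0.0198]
eef_rot: [-3.14, 0.001, -3.043]
force: [0.3, -7.9, -0.4]
grip_width: 0.0159
grip_force: 30.0
time_s: 7.28
ee_pos: [0.4458, -0.0298, 0.0198]
eef_rot: [-3.14, 0.001, -3.043]
force: [-0.9, -8.2, -0.5]
grip_width: 0.0161
grip_force: 30.0
(array([-1.90620572e-01, -2.77709956e-05,  1.97506837e-02]), np.float64(180.00567129732573))
```

```bash
python3 -m inch '-1 0.07 0 0 0 0 0; -1 0 0 0 0 0 0; -1 0.07 0 0 0 0 0; -1 0 0 0 0 0 0'; python3 -c "
from h import *
print(tcp()[:2])"
```

```text
time_s: 7.78
ee_pos: [0.4443, -0.0301, 0.02]
eef_rot: [-3.14, 0.007, -3.043]
force: [21.2, -4.7, -17.5]
grip_width: 0.016
grip_force: 30.0
(array([-1.92193539e-01, -9.91688551e-05,  2.00124008e-02]), np.float64(179.994739039396))
```

The drawer is out against its stop: 21 N, with about 79 mm of travel from its start. I'll release, rise, and measure the blanks' tops more precisely.

```bash
python3 -m inch '-1 -0.06 0 0 0 0 0; 0 0 0 0 0 0 0; 0 0 0 0 0 0 0; 0 0 0 0 0 0 0; 0 0 0 -0.9 0 0 0; 0 0 0 -0.9 0 0 0; 0 0 0 -0.9 0 0 0; 0 0 0 -0.9 0 0 0; -1 0 0 -0.3 0 0 0; -1 0 0 0 0 0 0'; cat > m.py <<'E'
from h import *
print(tcp()[:2])
for n in('scene','side'):
    c=grab(n,n+'m.png');h=cv2.cvtColor(c['img'],cv2.COLOR_BGR2HSV);m=cv2.inRange(h,(80,90,40),(98,255,255))
    for k in cv2.findContours(m,0,1)[0]:
        if cv2.contourArea(k)<15:continue
        q=np.zeros_like(m);cv2.drawContours(q,[k],0,255,-1);v,u=np.nonzero(q&m)
        V=h[v,u,2].astype(float);t=V>(V.min()+V.max())/2   # bright top face
        p=loc(plane(c,np.c_[u,v][t],.08));
        r=cv2.minAreaRect((p[:,:2]*1000).astype(np.float32));d=depth(c,np.c_[u,v]).mean(0)
        print(n,'rect c',np.round(r[0],1),np.round(r[1],1),round(r[2],1),'x',p[:,0].min().round(4),p[:,0].max().round(4),'y',p[:,1].min().round(4),p[:,1].max().round(4),'z',d[2].round(3))
E
python3 m.py
```

```text
time_s: 9.02
ee_pos: [0.4431, -0.0292, 0.1362]
eef_rot: [-3.142, 0.0, -3.043]
force: [0.6, -0.5, 0.2]
grip_width: 0.0307
grip_force: 0.0
(array([-0.19326203,  0.00085403,  0.13622211]), np.float64(180.0066201853107))
scene rect c [-192.3 -358.4] [50.4 25.5] 76.3 x -0.2089 -0.1792 y -0.3832 -0.3312 z 0.032
scene rect c [   1.3 -126.6] [31.  42.9] 85.7 x -0.0203 0.0234 y -0.1433 -0.1103 z 0.084
scene rect c [ -9.5 -73.6] [35.2 31.7] 46.4 x -0.0331 0.0093 y -0.0793 -0.0499 z 0.08
scene rect c [-1.7 -2. ] [41.6 31.2] 4.3 x -0.0226 0.0189 y -0.019 0.0128 z 0.084
scene rect c [ 1.7 63.1] [21.5 30.2] 13.2 x -0.0097 0.014 y 0.0483 0.0791 z 0.096
scene rect c [ 11.8 134.8] [4.3 0. ] 161.2 x 0.0098 0.0138 y 0.1342 0.1355 z 0.084
side rect c [ -9.2 129.2] [30.3 39.2] 75.9 x -0.0305 0.0135 y 0.1129 0.1443 z 0.076
side rect c [-1.  77.6] [20.1 42.7] 9.9 x -0.0119 0.0126 y 0.0562 0.0991 z 0.076
side rect c [-2.5 11.9] [42.1 45.8] 5.8 x -0.024 0.0193 y -0.0129 0.0354 z 0.08
side rect c [ -1.7 -57.3] [15.8 32.6] 9.0 x -0.0121 0.0086 y -0.0728 -0.0425 z 0.076
side rect c [   1.7 -120. ] [41.9 27.6] 5.4 x -0.0192 0.0222 y -0.1351 -0.1062 z 0.081
side rect c [-235.7 -200.9] [27.6 41.6] 15.6 x -0.2479 -0.218 y -0.2229 -0.1771 z 0.017
```

```bash
python3 -m inch '-1 -0.77 0.21 0 0 0 0; -1 -0.77 0.21 0 0 0 0; -1 -0.77 0.21 0 0 0 0; -1 -0.77 0.21 0 0 0 0; -1 -0.77 0.21 0 0 0 0; -1 -0.77 0.21 0 0 0 0; -1 -0.77 0.21 0 0 0 0; -1 -0.77 0.21 0 0 0 0; -1 -0.77 0.21 0 0 0 0; -1 -0.77 0.21 0 0 0 0'; python3 -m inch '-1 0 0 0.8 0 0 0; -1 0 0 0.6 0 0 0; -1 0 0 0 0 0 0'; python3 m.py; python3 - <<'E'
from h import *
c=grab('scene');i=c['img'][140:260,195:335];j=grab('side')['img'][145:245,195:305]
cv2.imwrite('pics/d.png',np.hstack([cv2.resize(i,(410,350),interpolation=3),cv2.resize(j,(385,350),interpolation=3)]))
E
```

```text
time_s: 10.38
ee_pos: [0.6671, 0.0565, 0.1347]
eef_rot: [3.141, -0.002, -3.043]
force: [-0.5, 0.0, 0.8]
grip_width: 0.0007
grip_force: 0.0
time_s: 10.75
ee_pos: [0.6657, 0.0561, 0.0922]
eef_rot: [3.141, -0.004, -3.043]
force: [-0.2, 0.4, 0.2]
grip_width: 0.0001
grip_force: 0.0
(array([0.03668999, 0.06378528, 0.09218211]), np.float64(179.99276796689995))
scene rect c [-192.3 -358.2] [50.9 25.5] 76.3 x -0.2089 -0.1792 y -0.3832 -0.3312 z 0.033
scene rect c [   1.3 -126.7] [30.8 42.9] 85.7 x -0.0203 0.0234 y -0.1433 -0.1103 z 0.084
scene rect c [-11.4 -62.5] [31.3 42.4] 86.3 x -0.033 0.0093 y -0.0793 -0.046 z 0.085
scene rect c [-1.5 -2.1] [42.1 31.3] 3.8 x -0.0226 0.02 y -0.019 0.0128 z 0.084
scene rect c [ 2.9 53.7] [21.7 10. ] 3.1 x -0.0081 0.0138 y 0.0483 0.0591 z 0.078
side rect c [-10.9 137.1] [44.8 46.5] 76.2 x -0.0332 0.0135 y 0.1129 0.1628 z 0.076
side rect c [-1.2 77.4] [19.9 42.7] 10.8 x -0.011 0.0126 y 0.0565 0.0988 z 0.076
side rect c [-1.6  3.5] [42.1 28.9] 5.8 x -0.0234 0.0193 y -0.0129 0.0161 z 0.081
side rect c [-10.9 -56.9] [28.5 41.6] 85.2 x -0.0318 0.0086 y -0.0725 -0.0425 z 0.082
side rect c [   1.7 -120. ] [41.9 27.6] 5.4 x -0.0192 0.0222 y -0.1351 -0.1062 z 0.081
side rect c [-223.3 -235.4] [22.2 58.5] 25.0 x -0.2414 -0.2038 y -0.2595 -0.2062 z 0.025
```

View pics/d.png

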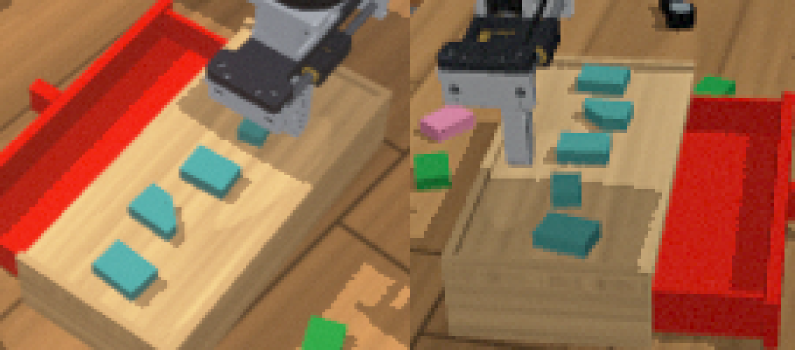

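The drawer is open wide (red tray in both halves), and the shut fingers stand behind the short blank, which is at (253,132) left and (566,188) right. I'll lower and push it.

```bash
python3 -m inch '-1 0 0 0.4 0 0 0; -1 0 0 0.33 0 0 0; -1 0 0 0 0 0 0; -1 0.2 0 0 0 0 0; -1 0.25 0 0 0 0 0; -1 0.25 0 0 0 0 0; -1 0.25 0 0 0 0 0; -1 0.25 0 0 0 0 0; -1 0.25 0 0 0 0 0; -1 0.25 0 0 0 0 0'; python3 -c "
from h import *
print(tcp()[:2])"; python3 m.py|grep scene
```

```text
time_s: 12.2
ee_pos: [0.6156, 0.0512, 0.0726]
eef_rot: [3.142, 0.0, -3.043]
force: [0.8, 0.0, 0.5]
grip_width: 0.0007
grip_force: 0.2
(array([-0.01370639,  0.06382189,  0.0726049 ]), np.float64(180.00074540461713))
scene rect c [-192.3 -358.4] [50.4 25.5] 76.3 x -0.2089 -0.1792 y -0.3832 -0.3312 z 0.037
scene rect c [   1.3 -126.6] [31.  42.9] 85.7 x -0.0203 0.0234 y -0.1433 -0.1103 z 0.088
scene rect c [-11.4 -62.5] [31.3 42.4] 86.3 x -0.033 0.0093 y -0.0793 -0.046 z 0.085
scene rect c [-1.5 -2.1] [42.1 31.3] 3.8 x -0.0226 0.02 y -0.019 0.0132 z 0.089
scene rect c [ -5.  124.4] [30.6 43.8] 72.0 x -0.0237 0.0153 y 0.104 0.1438 z 0.08
```

```bash
python3 -m inch '-1 0.25 0 0 0 0 0; -1 0.25 0 0 0 0 0; -1 0.25 0 0 0 0 0; -1 0.25 0 0 0 0 0; -1 0.25 0 0 0 0 0; -1 0.25 0 0 0 0 0; -1 0.25 0 0 0 0 0; -1 0.25 0 0 0 0 0; -1 0.2 0 0 0 0 0; -1 0 0 0 0 0 0'; python3 - <<'E'
from h import *
print(tcp()[:2])
c=grab('scene');i=c['img'][130:260,185:345];j=grab('side')['img'][145:245,195:305]
cv2.imwrite('pics/e.png',np.hstack([cv2.resize(i,(430,350),interpolation=3),cv2.resize(j,(370,350),interpolation=3)]))
E
```

```text
time_s: 13.55
ee_pos: [0.5501, 0.0447, 0.0727]
eef_rot: [-3.142, 0.0, -3.043]
force: [-0.0, 0.3, -0.7]
grip_width: 0.0004
grip_force: 0.0
(array([-0.07947516,  0.06381456,  0.07265526]), np.float64(180.00391016379416))
```

View pics/e.png

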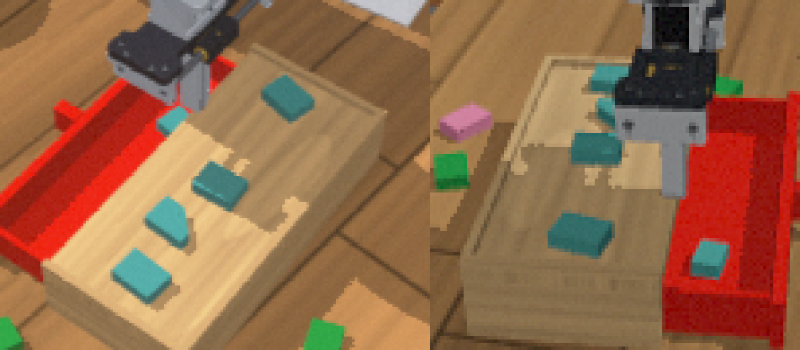

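The short blank lies flat in the drawer, at (172,122) left and (709,258) right, and the other four have not moved. Next is the chipped one: I'll go behind its intact back edge and push about 10° towards +y so that it doesn't spin.

```bash
python3 -m inch '-1 0 0 -0.8 0 0 0; -1 0 0 -0.8 0 0 0; -1 -0.75 -0.87 0 0 0 0; -1 -0.75 -0.87 0 0 0 0; -1 -0.75 -0.87 0 0 0 0; -1 -0.75 -0.87 0 0 0 0; -1 -0.72 -0.85 0 0 0 0; -1 0 0 0.7 0 0 0; -1 0 0 0 0 0 0'; python3 - <<'E'
from h import *
print(tcp()[:2])
c=grab('scene');i=c['img'][130:260,185:345];j=grab('side')['img'][145:245,195:305]
cv2.imwrite('pics/f.png',np.hstack([cv2.resize(i,(430,350),interpolation=3),cv2.resize(j,(370,350),interpolation=3)]))
E
```

```text
time_s: 14.78
ee_pos: [0.6735, -0.0736, 0.0976]
eef_rot: [3.141, -0.003, -3.043]
force: [0.2, 0.1, -0.1]
grip_width: 0.0004
grip_force: 0.0
(array([ 0.0316316 , -0.06605311,  0.09759783]), np.float64(179.98267542930103))
```

View pics/f.png

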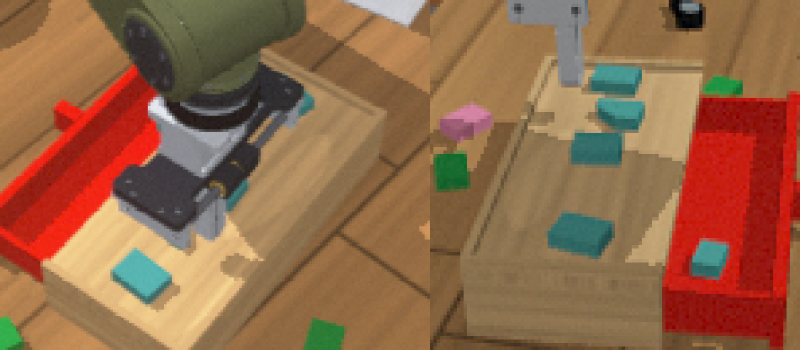

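```bash
python3 -m inch '-1 0 0 0.45 0 0 0; -1 0 0 0.42 0 0 0; -1 0 0 0 0 0 0; -1 0.2 0 0 0 0 0; -1 0.2 0.03 0 0 0 0; -1 0.2 0.035 0 0 0 0; -1 0.2 0.035 0 0 0 0; -1 0.2 0.035 0 0 0 0; -1 0.2 0.035 0 0 0 0; -1 0 0 0 0 0 0'; python3 - <<'E'
from h import *
print(tcp()[:2])
c=grab('scene');i=c['img'][130:260,185:345];j=grab('side')['img'][145:245,195:305]
cv2.imwrite('pics/g.png',np.hstack([cv2.resize(i,(430,350),interpolation=3),cv2.resize(j,(370,350),interpolation=3)]))
E
```

```text
time_s: 16.12
ee_pos: [0.6375, -0.072, 0.0735]
eef_rot: [3.142, -0.0, -3.043]
force: [-0.1, 0.6, 0.5]
grip_width: 0.0006
grip_force: 0.0
(array([-0.00402398, -0.06092265,  0.07349663]), np.float64(180.00033802717306))
```

View pics/g.png

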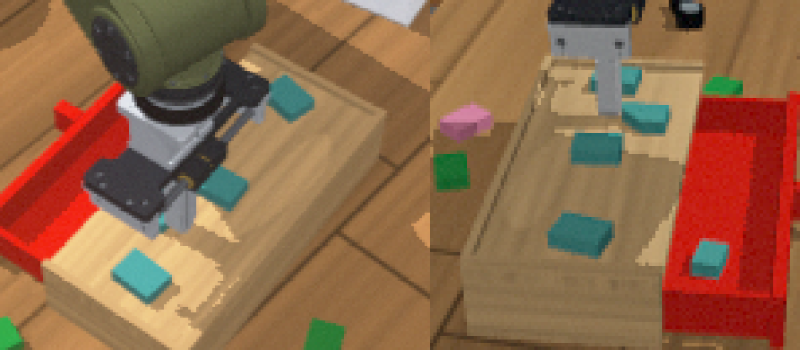

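The chipped blank slid ahead of the fingers, now at (645,117) right, barely turned, and its neighbours are still. I'll carry on.

```bash
python3 -m inch '-1 0.25 0.035 0 0 0 0; -1 0.25 0.035 0 0 0 0; -1 0.25 0.035 0 0 0 0; -1 0.25 0.035 0 0 0 0; -1 0.25 0.03 0 0 0 0; -1 0.25 0.03 0 0 0 0; -1 0.25 0 0 0 0 0; -1 0.25 0 0 0 0 0; -1 0.25 0 0 0 0 0; -1 0.1 0 0 0 0 0'; python3 -m inch '-1 0 0 0 0 0 0; -1 0 0 -0.9 0 0 0; -1 0 0 -0.9 0 0 0; 0 0.8 0 0 0 0 0; 0 0.8 0 0 0 0 0; 0 0.8 0.3 0 0 0 0; 0 0.8 0.4 0 0 0 0; 0 0.6 0.4 0 0 0 0; 0 0 0.45 0 0 0 0; 0 0 0 0 0 0 0'; python3 - <<'E'
from h import *
print(tcp()[:2])
c=grab('scene');i=c['img'][130:260,185:345];j=grab('side')['img'][145:245,195:305]
cv2.imwrite('pics/i.png',np.hstack([cv2.resize(i,(430,350),interpolation=3),cv2.resize(j,(370,350),interpolation=3)]))
E
```

```text
time_s: 17.48
ee_pos: [0.5667, -0.0731, 0.0735]
eef_rot: [3.142, -0.0, -3.043]
force: [-0.8, -0.3, 1.0]
grip_width: 0.0006
grip_force: 0.0
time_s: 18.73
ee_pos: [0.4498, -0.0374, 0.1277]
eef_rot: [-3.141, 0.001, -3.042]
force: [-0.0, 0.9, -0.1]
grip_width: 0.047
grip_force: 0.0
(array([-0.187362  , -0.00791526,  0.12767106]), np.float64(180.0661519560847))
```

View pics/i.png

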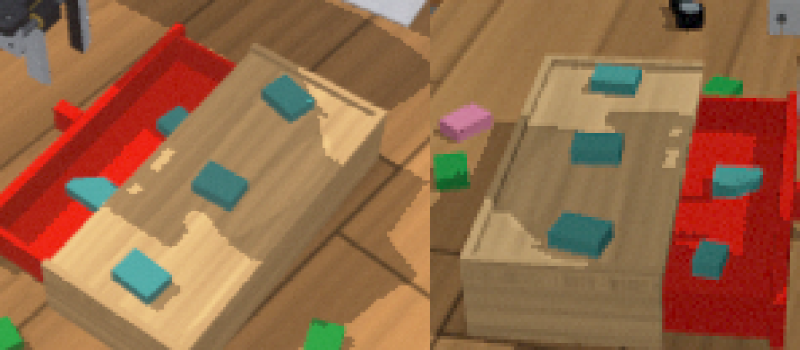

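Both faulty blanks are in the drawer: the chipped one at (92,192) left / (737,180) right, the short one at (172,123) / (710,258). The three sound blanks are in place. Before closing I'll check that both lie low enough.

```bash
python3 - <<'E'
from h import *
for n in('scene','side'):
    c=grab(n);h=cv2.cvtColor(c['img'],cv2.COLOR_BGR2HSV);m=cv2.inRange(h,(80,90,40),(98,255,255))
    for k in cv2.findContours(m,0,1)[0]:
        if cv2.contourArea(k)<15:continue
        q=np.zeros_like(m);cv2.drawContours(q,[k],0,255,-1);q=cv2.erode(q,np.ones((3,3)))
        v,u=np.nonzero(q&m);p=loc(depth(c,np.c_[u,v]))
        if len(p): print(n,np.median(p,0).round(3),'z',np.percentile(p[:,2],[5,95]).round(3),'x',p[:,0].min().round(3),p[:,0].max().round(3))
E
```

```text
scene [-0.209 -0.348  0.03 ] z [0.015 0.046] x -0.238 -0.197
scene [ 0.002 -0.129  0.08 ] z [0.077 0.083] x -0.017 0.39
scene [-0.122 -0.053  0.024] z [0.021 0.028] x -0.143 0.39
scene [ 0.001 -0.006  0.08 ] z [0.077 0.083] x -0.019 0.021
scene [-0.112  0.067  0.025] z [0.02  0.028] x -0.118 -0.108
scene [-0.009  0.122  0.08 ] z [0.077 0.083] x -0.029 0.012
side [-0.11   0.08   0.022] z [0.018 0.024] x -0.119 -0.1
side [-0.011  0.136  0.078] z [0.073 0.08 ] x -0.031 0.011
side [-0.12  -0.041  0.021] z [0.017 0.023] x -0.139 -0.106
side [-0.003  0.009  0.077] z [0.071 0.08 ] x -0.02 0.016
side [ 0.    -0.116  0.077] z [0.072 0.079] x -0.018 0.019
side [-0.228 -0.323  0.017] z [0.009 0.025] x -0.251 -0.206
```

Both lie flat (tops at about 24 mm). I'll regrip the pull and shut the drawer.

```bash
python3 -m inch '0 0.13 0.27 0 0 0 0; 0 0 0 0.8 0 0 0; 0 0 0 0.8 0 0 0; 0 0 0 0.8 0 0 0; 0 0 0 0.7 0 0 0; 0 0 0 0.5 0 0 0; 0 0 0 0 0 0 0; -1 0 0 0 0 0 0; -1 0 0 0 0 0 0; -1 0 0 0 0 0 0' 30; python3 -m inch '-1 0 0 0 0 0 0; -1 0 0 0 0 0 0; -1 0 0 0 0 0 0; -1 -0.1 0 0 0 0 0; -1 -0.2 0 0 0 0 0; -1 -0.2 0 0 0 0 0; -1 -0.2 0 0 0 0 0; -1 -0.2 0 0 0 0 0; -1 -0.2 0 0 0 0 0; -1 -0.2 0 0 0 0 0'; python3 -m inch '-1 -0.2 0 0 0 0 0; -1 -0.2 0 0 0 0 0; -1 -0.2 0 0 0 0 0; -1 -0.2 0 0 0 0 0; -1 -0.2 0 0 0 0 0; -1 -0.2 0 0 0 0 0; -1 -0.2 0 0 0 0 0; -1 -0.1 0 0 0 0 0; -1 0 0 0 0 0 0'; python3 -c "
from h import *
print(tcp()[:2])"
```

```text
time_s: 20.18
ee_pos: [0.4447, -0.0304, 0.0199]
eef_rot: [-3.141, 0.001, -3.043]
force: [-0.2, -0.3, 0.1]
grip_width: 0.0203
grip_force: 0.0
time_s: 21.42
ee_pos: [0.4835, -0.0261, 0.0198]
eef_rot: [3.141, 0.0, -3.043]
force: [-1.3, 5.7, 5.6]
grip_width: 0.0155
grip_force: 30.0
time_s: 22.55
ee_pos: [0.5285, -0.0216, 0.0198]
eef_rot: [3.141, 0.001, -3.043]
force: [-0.3, 7.4, 4.4]
grip_width: 0.0159
grip_force: 30.0
(array([-1.07492298e-01,  3.89147792e-05,  1.98036348e-02]), np.float64(180.01306999993335))
```

```bash
python3 -m inch '-1 -0.06 0 0 0 0 0; -1 0 0 0 0 0 0; -1 -0.05 0 0 0 0 0; -1 0 0 0 0 0 0'; python3 -c "
from h import *
print(tcp()[:2])"
```

```text
time_s: 23.05
ee_pos: [0.5295, -0.0215, 0.0196]
eef_rot: [3.141, -0.005, -3.042]
force: [-17.1, 2.5, 16.7]
grip_width: 0.0156
grip_force: 30.0
(array([-1.06549875e-01,  5.00165913e-05,  1.96359968e-02]), np.float64(180.02015480665958))
```

The drawer is against its shut stop. I'll release, lift away and check.

```bash
python3 -m inch '0 0 0 0 0 0 0; 0 0 0 0 0 0 0; 0 0 0 0 0 0 0; 0 0 0 -0.6 0 0 0; 0 0 0 -0.9 0 0 0; 0 0 0 -0.9 0 0 0; 0 0.6 0 -0.9 0 0 0; 0 0.9 0 -0.9 0 0 0; 0 0.9 0 0 0 0 0; 0 0.9 0 0 0 0 0'; python3 -m inch '0 0.5 0.9 0 0 0 0; 0 0.5 0.9 0 0 0 0; 0 0 0.9 0 0 0 0; 0 0 0.9 0 0 0 0; 0 0 0 0 0 0 0;0 0 0 0 0 0 0'; python3 m.py; python3 - <<'E'
from h import *
for n in('scene','side'):
    c=grab(n,n+'_end.png')
    h=cv2.cvtColor(c['img'],cv2.COLOR_BGR2HSV);m=cv2.inRange(h,(0,200,60),(6,255,255))|cv2.inRange(h,(175,200,60),(180,255,255))
    v,u=np.nonzero(m);P=loc(depth(c,np.c_[u,v]));P=P[(P[:,2]>.005)&(P[:,2]<.07)&(abs(P[:,0])<.2)];r=P[abs(P[:,1])>.04]
    print('pull tip',P[:,0].min().round(4),'panel front',np.percentile(r[:,0],3).round(4))
a,b=cv2.imread('pics/scene_end.png'),cv2.imread('pics/side_end.png')
cv2.imwrite('pics/end.png',np.hstack([cv2.resize(a,(400,300)),cv2.resize(b,(400,300))]))
E
```

```text
time_s: 24.3
ee_pos: [0.4322, -0.0316, 0.1469]
eef_rot: [-3.141, 0.002, -3.043]
force: [0.3, -0.6, 0.1]
grip_width: 0.047
grip_force: 0.0
time_s: 25.05
ee_pos: [0.3924, 0.0726, 0.146]
eef_rot: [-3.141, 0.001, -3.043]
force: [0.4, -0.6, -0.6]
grip_width: 0.0467
grip_force: 0.0
(array([-0.23362339,  0.10720337,  0.14602353]), np.float64(180.0175414216556))
scene rect c [-192.3 -358.4] [50.4 25.5] 76.3 x -0.2089 -0.1792 y -0.3832 -0.3312 z 0.037
scene rect c [   1.3 -126.6] [31.  42.9] 85.7 x -0.0203 0.0234 y -0.1433 -0.1103 z 0.08
scene rect c [-1.4 -1.9] [42.2 31.2] 4.3 x -0.0226 0.02 y -0.019 0.0132 z 0.079
scene rect c [-10.5 126. ] [29.9 43.6] 75.8 x -0.0329 0.0138 y 0.1082 0.1452 z 0.079
side rect c [-10.9 137.1] [44.8 46.5] 76.2 x -0.0332 0.0135 y 0.1129 0.1628 z 0.076
side rect c [-1.6  3.5] [42.1 28.9] 5.8 x -0.0234 0.0193 y -0.0129 0.0161 z 0.076
side rect c [   1.7 -120. ] [41.9 27.6] 5.4 x -0.0192 0.0222 y -0.1351 -0.1062 z 0.075
pull tip -0.1208 panel front -0.0928
pull tip -0.1215 panel front -0.0918
```

View pics/end.png

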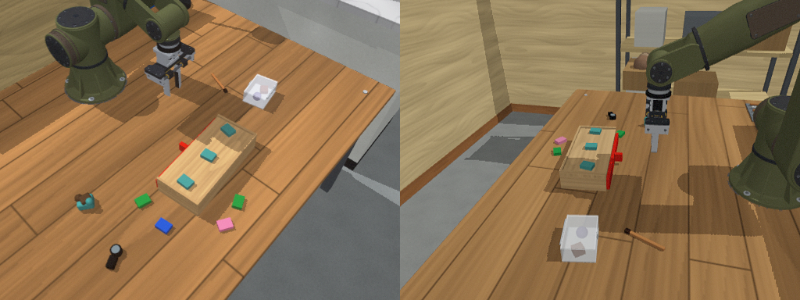

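The drawer is shut, with its panel front at -92 mm as expected. The three sound blanks sit where they were, at (228,130), (208,155) and (185,182) in the left half, and the arm is clear of everything.

```bash
python3 -c "
from h import *
print(ticket.hand_in())"
```

```text
the job is handed in; nothing more can be done
None
```

I pulled the drawer fully out, slid the short and chipped blanks into it, and pushed it fully shut; the three sound blanks did not move, and the job is handed in at about 25 s on the robot's clock.

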